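# Index the drill jig and lift out the push rod

## Robot

A 6-joint arm with a two-finger parallel gripper is mounted at the origin on the work surface. World frame = base frame: x ahead of the robot, y to its left, z up, the work surface at z = 0. Lengths are in m, angles in degrees, forces in N, time in s.
With the tool pointing down it reaches from about 0.4 to 0.825 m from the base axis. Payload 7 kg.
Tool frame: the origin (TCP) lies at the very end of the fingers, on their centre line; the grasp point (between the pads) lies hold_point_z behind it (hold_point_z is the distance from the TCP to the grasp point, in m); z points along the fingers, y is the line along which they close (so a half turn about z gives the same grasp; the last joint's range is limited). The gripper opens to 88 mm and grips with 3 to 60 N. Pads are 19 mm wide; open, the fingers measure 130 mm over their backs; the gripper's body (78 mm by 193 mm) begins 47 mm behind the grasp point.
Start: joints at [-56.316, 20.546, 0.682, 0, -70.136, -16.507], TCP at [0.199, -0.645, 0.227] pointing down, gripper open.
Joint ranges: [-176.03, 176.03], [-82.01, 121.73], [-58.28, 71.71], [-173.87, 95.51], [-174.79, -0.11], [-173.66, 173.66]. Speed limits (degrees/s): [136.94, 136.94, 172.46, 180, 180, 180].

## Interface

Orientations are given as [roll, pitch, yaw] about the fixed x, y, z axes, in that order (R = Rz(yaw) Ry(pitch) Rx(roll)).
In Python, from plant import get_obs, snapshot, close_job, hold_point_z gives the robot as it stands.
- The arm moves only by the tool play_rows, never from a script. Its argument "commands" is a list that holds one entry, the list of rows, each a list of 7 numbers: the shift along the tool's x, y, z in cm, then the turn, a rotation vector about the tool's x, y, z in degrees, then the opening, from 0 (shut) to 1 (fully open). In form: [[[x, y, z, ax, ay, az, fingers], ...]]. A call has 1 to 20 rows; each row is the pose to reach, as a shift and turn from the pose commanded when the call began, along the tool's axes at that moment; what a row does not reach only later rows make up. A row lasts 1/12 s, in which the tool goes at most 41.7 mm and 7.16 degrees, less where a joint would pass 70% of its speed; a pose out of reach is approached as far as the arm can. A call with a gripper value outside its range is refused whole. The fingers move at their own pace and stop on an object; the grip force is fixed at half the most. Time passes only in rows, so rows that repeat a pose let the fingers close. It gives the time, the measured TCP pose, the force, the opening and the grip force at its end, in the units of the state.
- get_obs(): the state, without advancing time (a new reading comes with each control period).
- snapshot(name): name is "side" or "top"; returns a dict with "frame" (400x640x3 uint8, red, green, blue), "camera_matrix" (3x3 intrinsics, pixels), "dist" ([k1, k2, p1, p2, k3] as OpenCV has them; the pictures are not rectified), "origin" and "attitude" of the camera in the world. Camera axes: x right, y down, z forward; pixel columns grow to the right and rows downward; lengths in m; the calibration is good to about 2 mm. A picture is of the moment at which its call begins. There is no depth.
- close_job(): hands the job in; it is judged then, once.
The state is a dict: "clock": time; "joint_pos": joint angles; "qvel": joint speeds; "tau": joint torques, N m; "tool_pos": TCP position; "orientation": TCP orientation; "force": force on the tool from outside, world axes, zero at the start; "moment": the same for the moment, N m; "opening": finger opening in m; "gripper_force": force on a finger pad.
Only numpy, scipy, OpenCV 4.12 (cv2) and the standard library are available. Lean on these libraries where they do the work, as an engineer would, in place of code of your own. Each camera call takes 0.05 s, during which the arm holds its last target. There are 200 camera calls.

## Task

Take the drilled push rod out of the drill jig for inspection: using the red handle, turn the jig's top clockwise (seen from above) until it clicks home against its stop a quarter turn round, so that the rod, still lying in its cradle, comes out from under the drill guide. Then lift the rod at least 10 cm above its cradle, keep it level and still in the air for 2 seconds, and finish while still holding it there. Leave the top at its stop, and leave the carton, the cordless driver and the blue bin where they are.

Things in the scene. Friction and masses are not known exactly. Their poses are not given: they have to be found in the camera images.
- jig: fixed drill jig: blue base plate 210 x 210 mm, 20 mm high. Origin: centre of its underside on the work surface, straight below the pivot of the turning top. Its x axis points from the pivot to the drill guide, roughly away from the robot. A spring plunger in a dark block 38 mm high sits at the rim at -60 degrees in this frame, 105 to 139 mm from the pivot
- guide (a point): centre of the underside of the drill guide's plate, 102 mm above the work surface and 128 mm from the pivot along the jig's x. The aluminium plate is 60 mm wide (y) and reaches from x = 85 to 172 mm in the jig's frame, 10 mm thick, with a brass bush up to 122 mm; it hangs from a post at x = 148 to 172 mm and covers one end of the rod at the start
- turntable (a joint): angle (rad) of the turning top. 0: the rod's collar end points along the jig's x, under the guide; starts at 0; grows CLOCKWISE seen from above to a hard stop at 1.571. Some 0.15 rad before the stop a spring plunger starts to climb a bump on the rim; past it, it clicks home and keeps the top at the stop. About 1 N at the handle turns it, 3 to 5 N over the bump; it stays where left
- pivot (a point): pivot axis of the turning top, a dark metal disc of 180 mm diameter, at the height of the disc's face, 36 mm above the work surface; axes parallel to the jig's. A red mark on the disc's rim meets the white mark on the base (robot's side) when the top is at its stop
- handle (a point): grip point of the red upright handle on the turning top, a round post of 18 mm diameter from 36 to 95 mm above the work surface; the point is on its axis, 75 mm up, 120 mm from the pivot. At joint value q it lies at the angle -2.356 - q about the pivot, counter-clockwise from the jig's x axis: it sweeps along the robot's side of the jig
- rod: push rod: round steel, 12 mm diameter, 220 mm long (234 mm over black 15 mm end caps), 0.25 kg. Origin: on its axis at half length; x runs along the rod to its brass collar (22 mm diameter, x = 76 to 96 mm); black ring of 18 mm diameter at x = -86 to -76 mm. Lies loose and level in the cradles, axis 80 mm above the work surface, crossing the pivot axis within 3 mm of half length
- cradle (a point): midway between the two orange V cradles on the turning top, on the axis of the rod as it lies in them, 80 mm above the work surface over the pivot. The cradles are 12 mm thick, centred 65 mm either side, tops at 83 mm, open upwards; between them the rod is bare, with 40 mm free below its axis
- rod_balance (a point): the rod's balance point (centre of mass), on its axis, 19 mm from half length towards the brass collar
- carton: cardboard carton 85 x 60 x 35 mm, a bystander; origin at the centre of its underside
- driver: cordless driver lying on its side, black and orange, about 200 x 180 mm and 60 mm high, a bystander; origin under the middle of its barrel, the barrel along x, the handle towards its -y, reaching 155 mm
- bin: open blue parts bin 100 x 80 x 45 mm, a bystander; origin at the centre of its underside
Not all that is in view belongs to the job. There is more than one size of the rod; the one meant has the size given above.

How it is judged (in metres and radians):
On the way, in this order (a step that is already met when the one before it is completed fails the run):
1. the top clicked home at its stop with the rod still lying in its cradle (value of joint turntable above 1.53 rad and contact force between jig and rod above 0.3 N and height (world z) of rod below 0.088 m), for 0.2 s.
2. the rod held level and still in the air for a while (height (world z) of rod_balance above 0.155 m and angle between rod's own x axis and vertical between 1.484 and 1.658 rad and linear speed of rod below 0.03 m/s and angular speed of rod below 0.25 rad/s and contact force between the fingers and rod above 1 N and contact force between jig and rod below 0.1 N and value of joint turntable above 1.5 rad), for 1.2 s.
At the end, for the whole second after the job is handed in: The rod is held by the fingers with its balance point at least 155 mm above the work surface (75 mm over where it lay), level within 5 degrees, still (under 30 mm/s and 0.25 rad/s), touching nothing of the jig; the top is at its stop (joint above 1.50) (all of step 2); the arm keeps its last pose, push and grip.
It fails at once if the rod tipped more than 20 degrees off level (angle between rod's own x axis and vertical below 1.222 rad or angle between rod's own x axis and vertical above 1.92 rad).
It fails at once if the carton, driver or bin moved by more than 30 mm (distance of any of carton, driver, bin from where it was at the start of the episode above 0.03 m).
It also fails if it takes over 56 s, if anything falls off the work surface, if the arm or the gripper's body presses on something with over 40 N, if the wrist force passes 120 N, or if a joint passes its speed limit or range.

## Working session

There is one attempt and no reset: what is moved stays moved. The work goes in short steps, Python scripts to look and compute and a tool call to move; the robot and the scene stay as the last step left them, time stands still between calls to the robot, and variables do not carry over. Pictures are saved under pics/ and viewed, at most 10 in all, crops included, and the job is handed in when it is done.

Besides the shell and the picture viewer there is one more tool, called after "Call:" by a JSON object that holds its "name" and its "arguments", one argument or row to a line. play_rows: Moves the arm, as the interface text tells. Its arguments: {"type":"object","properties":{"commands":{"type":"array","items":{"type":"array","items":{"type":"array","items":{"type":"number"}}}}},"required":["commands"]}

```bash
mkdir -p pics; python3 - <<'E'
from plant import *
import cv2,json
o=get_obs();print({k:o[k] for k in('clock','tool_pos','orientation','opening','force')},hold_point_z)
for n in("side","top"):
    s=snapshot(n);cv2.imwrite(f"pics/{n}0.png",s["frame"][:,:,::-1])
    print(n,s["camera_matrix"],s["dist"],s["origin"],s["attitude"])
E
```

```text
{'clock': 0.0, 'tool_pos': array([ 0.19919583, -0.64444554,  0.22562432]), 'orientation': array([ 1.79907234e+02, -7.47185119e-03, -1.62827896e+02]), 'opening': 0.08767190270469721, 'force': array([-0.38935159, -0.62215378,  0.53041908])} 0.0188
side [[474.76920401   0.         318.13452524]
 [  0.         474.76920401 195.71456794]
 [  0.           0.           1.        ]] [-0.10380542  0.          0.          0.          0.        ] [0.24327749 0.97091607 0.69577202] [-120.53000081   -1.51803539 -165.18816248]
top [[453.63734781   0.         321.65516185]
 [  0.         453.63734781 195.49424494]
 [  0.           0.           1.        ]] [-0.00573369  0.          0.          0.          0.        ] [0.39515743 0.00698514 1.53237046] [-176.44548065    0.47862202  -89.09526016]
```

View pics/top0.png

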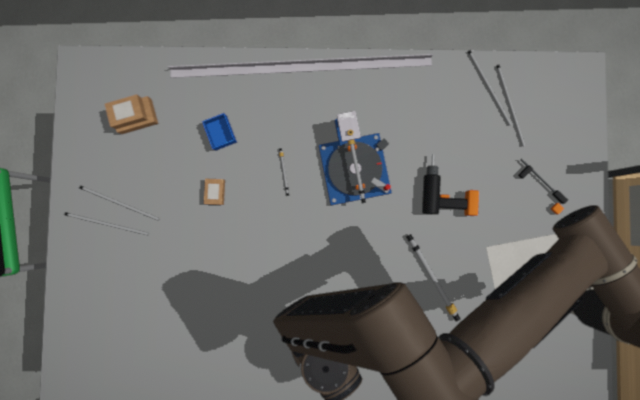

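View pics/side0.png

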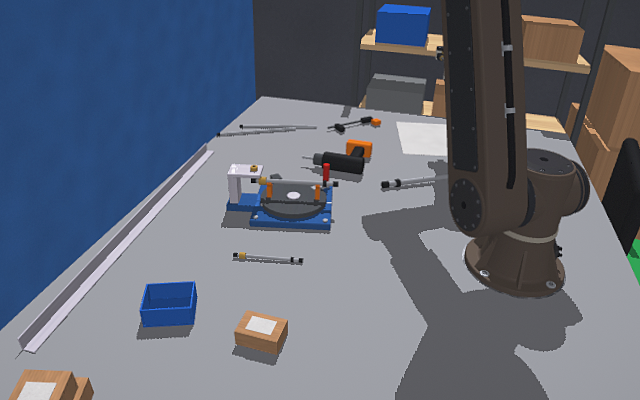

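The top view shows the jig at about (355,168), with the guide at (348,125) and the red handle at (387,187). The bin is at (219,132), the carton at (213,191) and the driver at (445,195). 

Rod candidates are the one in the jig at (357,170), a short one at (283,172) and a long one at (433,278). The one in the cradles under the guide fits; I'll confirm its size in an enlarged crop.

```bash
cat > h.py <<'E'
import numpy as np,cv2
from scipy.spatial.transform import Rotation as R
from plant import *
def cam(s): return R.from_euler('xyz',s["attitude"],degrees=True).as_matrix(),np.array(s["origin"])
def px2w(s,px,z):
    A,o=cam(s);p=cv2.undistortPoints(np.array([[px]],float),s["camera_matrix"],np.array(s["dist"]))[0,0]
    d=A@np.array([p[0],p[1],1]);return o+d*(z-o[2])/d[2]
def w2px(s,P):
    A,o=cam(s);c=(np.atleast_2d(P)-o)@A
    return cv2.projectPoints(c,np.zeros(3),np.zeros(3),s["camera_matrix"],np.array(s["dist"]))[0][:,0]
def crop(s,x,y,w,h,k,name):
    cv2.imwrite(name,cv2.resize(s["frame"][y:y+h,x:x+w,::-1],None,fx=k,fy=k,interpolation=cv2.INTER_CUBIC))
E
python3 - <<'E'
from h import *
s=snapshot("top");crop(s,310,100,100,110,5,"pics/topc.png")
t=snapshot("side");crop(t,215,150,135,90,5,"pics/sidec.png")
E
```

```text
(no output)
```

View pics/topc.png

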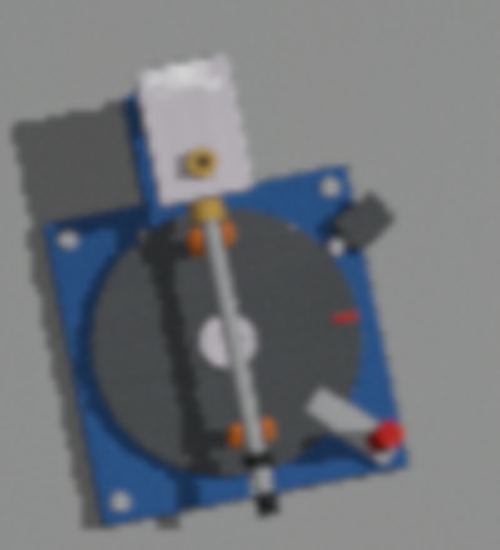

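View pics/sidec.png

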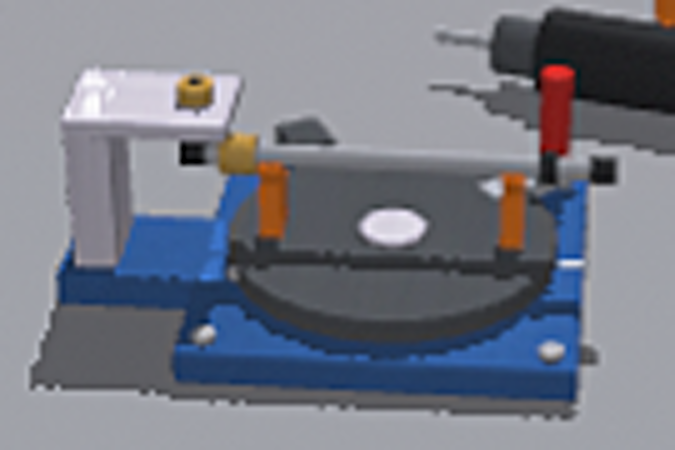

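The rod in the jig has its collar end under the guide. In the top crop the bush is at (203,162), the hub at (228,342), the handle's top at (386,435) and the ring at (258,460). In the side crop the handle's top is at (558,72), the bush at (195,78) and the hub at (393,226). Next I'll fit the jig pose and check the rod's length.

```bash
python3 - <<'E'
from h import *
from scipy.optimize import least_squares
s=snapshot("top");t=snapshot("side")
f=lambda u,v,x,y:((u+.5)/5-.5+x,(v+.5)/5-.5+y)
a=-2.356; H=[.12*np.cos(a),.12*np.sin(a),.095]
L=[(s,f(203,162,310,100),[.128,0,.122]),(s,f(228,342,310,100),[0,0,.036]),(s,f(386,435,310,100),H),
(s,f(348,168,310,100),[.105,-.105,.02]),(s,f(408,463,310,100),[-.105,-.105,.02]),(s,f(45,227,310,100),[.105,.105,.02]),
(t,f(558,72,215,150),H),(t,f(195,78,215,150),[.128,0,.122]),(t,f(393,226,215,150),[0,0,.036]),(t,f(578,400,215,150),[-.105,.105,0])]
def W(p,P): c,d=np.cos(p[2]),np.sin(p[2]);return np.array([p[0]+c*P[0]-d*P[1],p[1]+d*P[0]+c*P[1],P[2]])
g=lambda p:np.concatenate([w2px(c,W(p,P))[0]-np.array(q) for c,q,P in L])
p0=px2w(s,L[1][1],.036);r=least_squares(g,[p0[0],p0[1],.15],loss='soft_l1')
p=r.x;print(p0,p,np.degrees(p[2]));print(g(p).reshape(-1,2).round(1))
for q in (0,.8,1.2,1.571):
  b=-2.356-q;print('handle',q,W(p,[.12*np.cos(b),.12*np.sin(b),.075]).round(4))
ring=px2w(s,f(258,460,310,100),.08);col=px2w(s,f(208,208,310,100),.085);cap=px2w(s,f(266,505,310,100),.08)
print('ring',ring,'col',col,'d',np.linalg.norm((ring-col)[:2]),'cap-pivot',np.linalg.norm((cap-W(p,[0,0,.08]))[:2]))
for n,c,q in(('carton',s,(213,191)),('drv',s,(432,190)),('drvtip',s,(432,157)),('short1',s,(280,151)),('short2',s,(287,193)),('l1',s,(409,237)),('l2',s,(456,318))): print(n,px2w(c,q,.03).round(3))
o=get_obs();print(o['tool_pos'],o['orientation'],R.from_euler('xyz',o['orientation'],degrees=True).as_matrix().round(3))
E
```

```text
[ 0.58092802 -0.08882115  0.036     ] [ 0.57719676 -0.09126478  0.21483916] 12.309376959937348
[[-0.7 -5.8]
 [ 0.7  1.1]
 [ 2.   1.1]
 [ 0.7 -0.1]
 [ 1.6  2. ]
 [ 0.1  0.4]
 [-0.5  0.4]
 [-8.9  1.1]
 [-0.3  1.6]
 [-0.1  1.5]]
handle 0 [ 0.5124 -0.1923  0.075 ]
handle 0.8 [ 0.4596 -0.1152  0.075 ]
handle 1.2 [ 0.4596 -0.0675  0.075 ]
handle 1.571 [ 0.4762 -0.0265  0.075 ]
ring [ 0.49962573 -0.10608745  0.08      ] col [ 0.66142698 -0.07184853  0.085     ] d 0.16538424443472394 cap-pivot 0.10830223654554501
carton [0.498 0.383 0.03 ]
drv [ 0.512 -0.344  0.03 ]
drvtip [ 0.622 -0.344  0.03 ]
short1 [0.635 0.163 0.03 ]
short2 [0.495 0.136 0.03 ]
l1 [ 0.356 -0.269  0.03 ]
l2 [ 0.095 -0.423  0.03 ]
[ 0.19925241 -0.64474199  0.22621147] [ 1.79965560e+02 -5.46855161e-03 -1.62825785e+02] [[-0.955 -0.295 -0.   ]
 [-0.295  0.955  0.001]
 [ 0.     0.001 -1.   ]]
```

The ring-to-collar distance is 165 mm against the nominal 167, so the rod in the jig is the one meant. The bush isn't at x=128, which only the plate centre is, so I'll refit without it.

```bash
cat > fit.py <<'E'
from h import *
from scipy.optimize import least_squares
s=snapshot("top");t=snapshot("side")
f=lambda u,v,x,y:((u+.5)/5-.5+x,(v+.5)/5-.5+y)
a=-2.356; H=[.12*np.cos(a),.12*np.sin(a),.095]
L=[(s,f(228,342,310,100),[0,0,.036]),(s,f(386,435,310,100),H),
(s,f(348,168,310,100),[.105,-.105,.02]),(s,f(408,463,310,100),[-.105,-.105,.02]),(s,f(45,227,310,100),[.105,.105,.02]),
(t,f(558,72,215,150),H),(t,f(393,226,215,150),[0,0,.036]),(t,f(578,400,215,150),[-.105,.105,0]),(t,f(175,378,215,150),[.105,.105,0])]
def W(p,P): c,d=np.cos(p[2]),np.sin(p[2]);return np.array([p[0]+c*P[0]-d*P[1],p[1]+d*P[0]+c*P[1],P[2]])
g=lambda p:np.concatenate([w2px(c,W(p,P))[0]-np.array(q) for c,q,P in L])
p=least_squares(g,[.577,-.09,.2],loss='soft_l1').x
E
python3 - <<'E'
from fit import *
print(p,np.degrees(p[2]));print(g(p).reshape(-1,2).round(1))
for n,q,P in(('top',f(203,162,310,100),[.128,0,.122]),): print('bush in jig',px2w(s,q,.122)-W(p,[0,0,.122]))
for q in np.linspace(0,1.571,9):
  b=-2.356-q;print('handle',q.round(2),W(p,[.12*np.cos(b),.12*np.sin(b),.075]).round(4),'az',np.degrees(b+p[2])%360)
print(px2w(s,f(386,435,310,100),.095))
E
```

```text
[ 0.57806464 -0.09111145  0.22179745] 12.70805750533901
[[ 0.7  0.9]
 [ 2.1  0.6]
 [ 0.4 -0.5]
 [ 1.7  1.4]
 [-0.1  0.4]
 [-1.   0.3]
 [-0.6  1.6]
 [-0.2  1.3]
 [-0.9  2.2]]
bush in jig [ 1.05685490e-01  2.47577687e-02 -1.11022302e-16]
handle 0.0 [ 0.514  -0.1926  0.075 ] az 237.71920097251706
handle 0.2 [ 0.4954 -0.1781  0.075 ] az 226.4677422706355
handle 0.39 [ 0.48   -0.1603  0.075 ] az 215.216283568754
handle 0.59 [ 0.4684 -0.1399  0.075 ] az 203.96482486687245
handle 0.79 [ 0.461  -0.1175  0.075 ] az 192.71336616499093
handle 0.98 [ 0.4581 -0.0942  0.075 ] az 181.46190746310936
handle 1.18 [ 0.4598 -0.0707  0.075 ] az 170.2104487612278
handle 1.37 [ 0.4661 -0.048   0.075 ] az 158.9589900593463
handle 1.57 [ 0.4766 -0.027   0.075 ] az 147.70753135746477
[ 0.51569688 -0.18598307  0.095     ]
```

```bash
cat > mv.py <<'E'
from h import *
def rel(pos,az,cur=None):
    """shift (cm, tool axes) and turn about tool z (deg) to TCP pos with tool y azimuth az"""
    o=get_obs();A=R.from_euler('xyz',o['orientation'],degrees=True)
    ya=A.as_matrix()[:,1];c=np.degrees(np.arctan2(ya[1],ya[0]))
    x=np.array([-np.sin(np.radians(az)),np.cos(np.radians(az)),0])*-1
    y=np.array([np.cos(np.radians(az)),np.sin(np.radians(az)),0]);x=np.cross(y,[0,0,-1])
    T=R.from_matrix(np.c_[x,y,[0,0,-1]])
    return (A.inv().apply(np.array(pos)-o['tool_pos'])*100).round(2),np.degrees((A.inv()*T).as_rotvec()).round(2)
E
python3 -c "
from mv import *
print(rel([.515,-.19,.15],147.7), get_obs()['joint_pos'])"
```

```text
(array([-43.59,  34.13,   7.65]), array([ 1.000e-02,  0.000e+00, -4.052e+01])) [-5.63136960e+01  2.05553757e+01  6.77162925e-01 -5.82037748e-04
 -7.01360188e+01 -1.65073517e+01]
```

Call:
{"name": "play_rows", "arguments": {
  "commands": [
    [[-43.6,34.1,2,0,0,-40.5,0.7],[-43.6,34.1,2,0,0,-40.5,0.7],[-43.6,34.1,2,0,0,-40.5,0.7],[-43.6,34.1,2,0,0,-40.5,0.7],[-43.6,34.1,2,0,0,-40.5,0.7],[-43.6,34.1,2,0,0,-40.5,0.7],[-43.6,34.1,2,0,0,-40.5,0.7],[-43.6,34.1,2,0,0,-40.5,0.7],[-43.6,34.1,2,0,0,-40.5,0.7],[-43.6,34.1,2,0,0,-40.5,0.7],[-43.6,34.1,2,0,0,-40.5,0.7],[-43.6,34.1,2,0,0,-40.5,0.7],[-43.6,34.1,2,0,0,-40.5,0.7],[-43.6,34.1,2,0,0,-40.5,0.7],[-43.6,34.1,5,0,0,-40.5,0.7],[-43.6,34.1,7.6,0,0,-40.5,0.7],[-43.6,34.1,7.6,0,0,-40.5,0.7],[-43.6,34.1,7.6,0,0,-40.5,0.7],[-43.6,34.1,7.6,0,0,-40.5,0.7],[-43.6,34.1,7.6,0,0,-40.5,0.7]]
  ]
}}

```text
clock: 2.07
tool_pos: [0.5162, -0.1908, 0.1524]
orientation: [-179.9, 0.1, -122.3]
force: [0.2, -0.5, 0.2]
opening: 0.0613
gripper_force: 0.0
```

```bash
python3 - <<'E'
from mv import *
o=get_obs();print(o['clock'],o['tool_pos'],o['orientation'],o['opening'])
print(rel([.515,-.19,.061],147.7))
t=snapshot("side");crop(t,215,100,160,120,5,"pics/s2.png")
for P in ([.515,-.19,.095],[.515,-.19,.15]): print((w2px(t,P)[0]-[215,100])*5)
E
```

```text
2.0667 [ 0.51618816 -0.19084026  0.15242692] [-1.79853221e+02  5.84833062e-02 -1.22334784e+02] 0.0612565576053045
(array([0.  , 0.17, 9.14]), array([-0.15,  0.06, -0.03]))
[548.02294486 322.99578108]
[551.34281537 233.66670723]
```

View pics/s2.png

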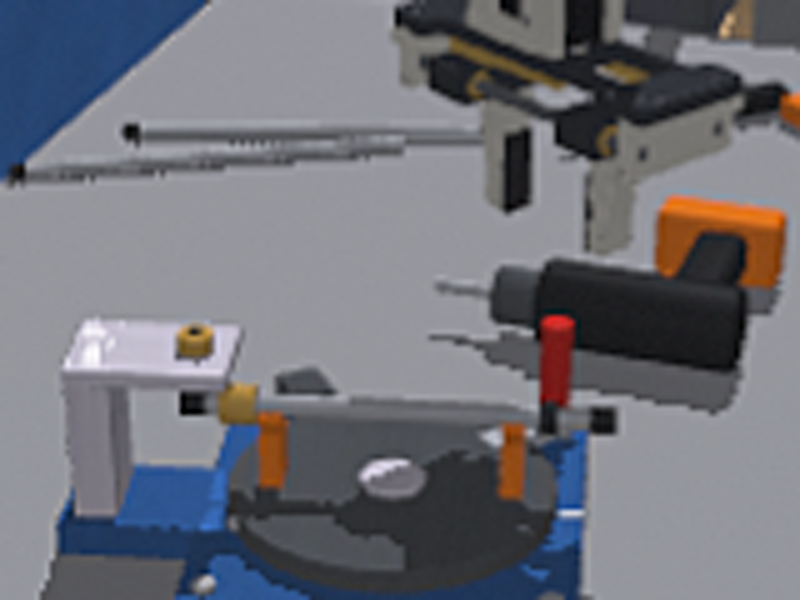

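The side crop shows the fingers straddling the post: finger midpoint near (555,232), handle top at (558,322), so the aim is within about 5 mm. I'll descend, then narrow the fingers into a loose cage.

```bash
python3 -c "
from mv import *
print(rel([.513,-.189,.061],147.7))"
```

```text
(array([0.03, 0.38, 9.13]), array([-0.15,  0.07, -0.04]))
```

Call:
{"name": "play_rows", "arguments": {
  "commands": [
    [[0,0.4,2,0,0,0,0.7],[0,0.4,4,0,0,0,0.7],[0,0.4,6,0,0,0,0.7],[0,0.4,8,0,0,0,0.7],[0,0.4,9.1,0,0,0,0.7],[0,0.4,9.1,0,0,0,0.5],[0,0.4,9.1,0,0,0,0.4],[0,0.4,9.1,0,0,0,0.32],[0,0.4,9.1,0,0,0,0.32],[0,0.4,9.1,0,0,0,0.32]]
  ]
}}

```text
clock: 2.95
tool_pos: [0.5126, -0.1883, 0.0608]
orientation: [-179.9, 0.1, -122.3]
force: [0.5, 0.3, -0.1]
opening: 0.0337
gripper_force: 0.0
```

```bash
python3 - <<'E'
from mv import *
s=snapshot("top");t=snapshot("side")
a=cv2.resize(s["frame"][100:220,310:410,::-1],None,fx=4,fy=4,interpolation=2);b=cv2.resize(t["frame"][130:250,250:350,::-1],None,fx=4,fy=4,interpolation=2)
cv2.imwrite("pics/s3.png",np.hstack([a,b]))
p=[.578,-.0905];
for d in range(0,101,10):
    z=np.radians(236.7-d); q=[p[0]+.12*np.cos(z),p[1]+.12*np.sin(z),.061]
    print(d,*rel(q,146.7-d))
E
```

```text
0 [ 0.22 -0.13 -0.06] [-0.07  0.04  0.97]
10 [ 0.01  1.95 -0.07] [-0.07  0.05 10.97]
20 [-0.57  3.97 -0.07] [-0.06  0.06 20.97]
30 [-1.49  5.85 -0.07] [-0.06  0.06 30.97]
40 [-2.72  7.54 -0.07] [-0.05  0.07 40.97]
50 [-4.22  8.99 -0.07] [-5.000e-02  7.000e-02  5.097e+01]
60 [-5.95 10.16 -0.07] [-4.000e-02  8.000e-02  6.097e+01]
70 [-7.86 11.01 -0.07] [-3.000e-02  8.000e-02  7.097e+01]
80 [-9.89 11.52 -0.07] [-3.000e-02  9.000e-02  8.097e+01]
90 [-11.98  11.67  -0.07] [-2.000e-02  9.000e-02  9.097e+01]
100 [-14.06  11.45  -0.07] [-1.0000e-02  9.0000e-02  1.0097e+02]
```

View pics/s3.png

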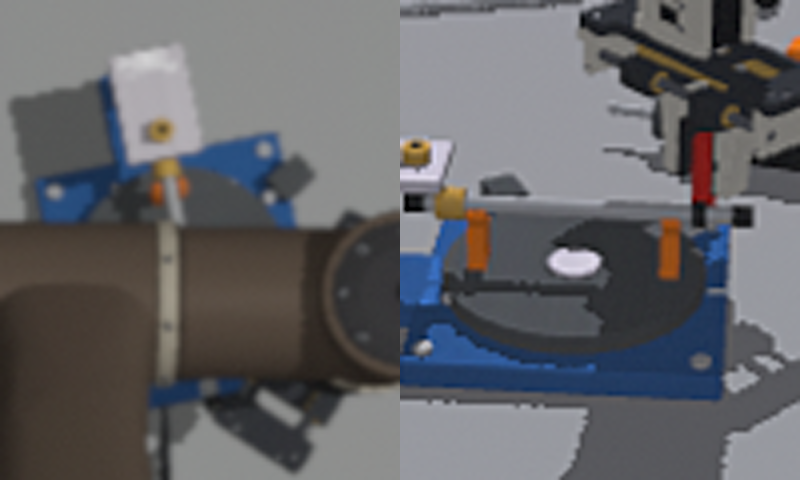

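The post stands between the fingers, with the red post at (703,170) in the right half. I'll sweep the first 45 degrees.

Call:
{"name": "play_rows", "arguments": {
  "commands": [
    [[0,0.6,0,0,0,3,0.3],[0,1.2,0,0,0,6,0.3],[-0.1,1.8,0,0,0,9,0.3],[-0.2,2.4,0,0,0,12,0.3],[-0.3,3.0,0,0,0,15,0.3],[-0.5,3.6,0,0,0,18,0.3],[-0.7,4.2,0,0,0,21,0.3],[-0.9,4.8,0,0,0,24,0.3],[-1.2,5.35,0,0,0,27,0.3],[-1.5,5.9,0,0,0,30,0.3],[-1.8,6.4,0,0,0,33,0.3],[-2.2,6.95,0,0,0,36,0.3],[-2.6,7.45,0,0,0,39,0.3],[-3.0,7.9,0,0,0,42,0.3],[-3.4,8.35,0,0,0,45,0.3],[-3.4,8.35,0,0,0,45,0.3]]
  ]
}}

```text
clock: 4.38
tool_pos: [0.4595, -0.1142, 0.06]
orientation: [-180.0, 0.1, -167.4]
force: [0.6, -0.0, -0.9]
opening: 0.0262
gripper_force: 0.0
```

```bash
python3 - <<'E'
from mv import *
s=snapshot("top");t=snapshot("side")
a=cv2.resize(s["frame"][100:220,310:410,::-1],None,fx=4,fy=4,interpolation=2);b=cv2.resize(t["frame"][130:250,250:350,::-1],None,fx=4,fy=4,interpolation=2)
cv2.imwrite("pics/s4.png",np.hstack([a,b]))
o=get_obs();print(o['force'],o['opening'])
p=[.578,-.0905];
for d in range(50,101,5):
    z=np.radians(236.7-d); q=[p[0]+.12*np.cos(z),p[1]+.12*np.sin(z),.061]
    print(d,*rel(q,146.7-d))
E
```

```text
[-0.51051139 -0.25592877  0.65369156] 0.025859960013116277
50 [-0.15  1.01 -0.12] [-0.    0.03  6.12]
55 [-0.31  2.05 -0.12] [-0.    0.03 11.12]
60 [-0.56  3.06 -0.12] [ 0.    0.03 16.12]
65 [-0.89  4.06 -0.12] [ 0.    0.03 21.12]
70 [-1.31  5.02 -0.12] [ 0.    0.03 26.12]
75 [-1.81  5.93 -0.12] [0.000e+00 3.000e-02 3.112e+01]
80 [-2.39  6.81 -0.12] [1.000e-02 3.000e-02 3.612e+01]
85 [-3.05  7.62 -0.12] [1.000e-02 3.000e-02 4.112e+01]
90 [-3.77  8.38 -0.11] [1.000e-02 3.000e-02 4.612e+01]
95 [-4.55  9.07 -0.11] [1.000e-02 3.000e-02 5.112e+01]
100 [-5.4   9.7  -0.11] [1.000e-02 3.000e-02 5.612e+01]
```

View pics/s4.png

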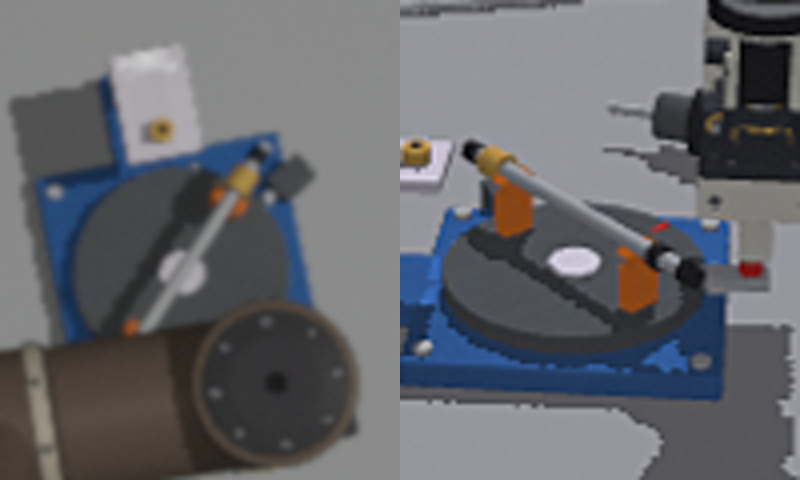

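The top has turned about 43 degrees and the rod is still in both cradles (collar at (243,178) in the left half). Now I'll continue over the bump.

Call:
{"name": "play_rows", "arguments": {
  "commands": [
    [[-0.1,0.5,-0.1,0,0,3,0.3],[-0.15,1.0,-0.1,0,0,6,0.3],[-0.2,1.5,-0.1,0,0,8.5,0.3],[-0.3,2.05,-0.1,0,0,11,0.3],[-0.4,2.55,-0.1,0,0,13.5,0.3],[-0.55,3.05,-0.1,0,0,16,0.3],[-0.7,3.55,-0.1,0,0,18.5,0.3],[-0.9,4.05,-0.1,0,0,21,0.3],[-1.1,4.55,-0.1,0,0,23.5,0.3],[-1.3,5.0,-0.1,0,0,26,0.3],[-1.55,5.5,-0.1,0,0,28.5,0.3],[-1.8,5.95,-0.1,0,0,31,0.3],[-2.1,6.35,-0.1,0,0,33.5,0.3],[-2.4,6.8,-0.1,0,0,36,0.3],[-2.7,7.2,-0.1,0,0,38.5,0.3],[-3.05,7.6,-0.1,0,0,41,0.3],[-3.4,8.0,-0.1,0,0,43.5,0.3],[-3.4,8.0,-0.1,0,0,43.5,0.3]]
  ]
}}

```text
clock: 5.98
tool_pos: [0.4753, -0.0294, 0.0605]
orientation: [-180.0, -0.0, 149.2]
force: [-0.0, -0.8, 0.1]
opening: 0.0261
gripper_force: 0.0
```

```bash
python3 - <<'E'
from mv import *
o=get_obs();print(o['force'],o['opening'],o['tool_pos'])
p=[.578,-.0905];
for d in range(85,101,2):
    z=np.radians(236.7-d); q=[p[0]+.12*np.cos(z),p[1]+.12*np.sin(z),.061]
    print(d,*rel(q,146.7-d))
E
```

```text
[-0.04184266 -0.80368951  0.05825422] 0.026087061389113427 [ 0.47534703 -0.0293676   0.06054665]
85 [ 0.04 -0.52 -0.05] [-0.02 -0.   -2.54]
87 [ 0.05 -0.1  -0.05] [-0.02 -0.   -0.54]
89 [ 0.05  0.32 -0.05] [-0.02 -0.    1.46]
91 [ 0.03  0.74 -0.05] [-0.02 -0.    3.46]
93 [-0.    1.16 -0.05] [-0.02 -0.    5.46]
95 [-0.05  1.57 -0.05] [-0.02  0.    7.46]
97 [-0.11  1.99 -0.05] [-0.02  0.    9.46]
99 [-0.19  2.4  -0.05] [-0.02  0.   11.46]
```

Call:
{"name": "play_rows", "arguments": {
  "commands": [
    [[0,0.15,0,0,0,0.7,0.3],[0,0.3,0,0,0,1.4,0.3],[0,0.45,0,0,0,2.1,0.3],[0,0.6,0,0,0,2.8,0.3],[0,0.6,0,0,0,2.8,0.3]]
  ]
}}

```text
clock: 6.4
tool_pos: [0.4783, -0.024, 0.0606]
orientation: [180.0, 0.0, 146.3]
force: [-0.1, 0.4, 0.4]
opening: 0.0264
gripper_force: 0.0
```

Call:
{"name": "play_rows", "arguments": {
  "commands": [
    [[0,0.1,0,0,0,0.5,0.3],[0,0.2,0,0,0,1,0.3],[0,0.3,0,0,0,1.5,0.3],[0,0.4,0,0,0,2,0.3],[0,0.4,0,0,0,2,0.3]]
  ]
}}

```text
clock: 6.82
tool_pos: [0.4801, -0.0211, 0.0605]
orientation: [-180.0, -0.0, 144.3]
force: [-1.1, -2.7, 1.1]
opening: 0.0263
gripper_force: 1.3
```

```bash
python3 - <<'E'
from mv import *
s=snapshot("top");t=snapshot("side")
a=cv2.resize(s["frame"][100:220,310:410,::-1],None,fx=4,fy=4,interpolation=2);b=cv2.resize(t["frame"][130:250,250:350,::-1],None,fx=4,fy=4,interpolation=2)
cv2.imwrite("pics/s5.png",np.hstack([a,b]))
o=get_obs();print(o['force'],o['opening'])
E
```

```text
[-0.74813606 -4.05296436  0.50289555] 0.026238674871322584
```

View pics/s5.png

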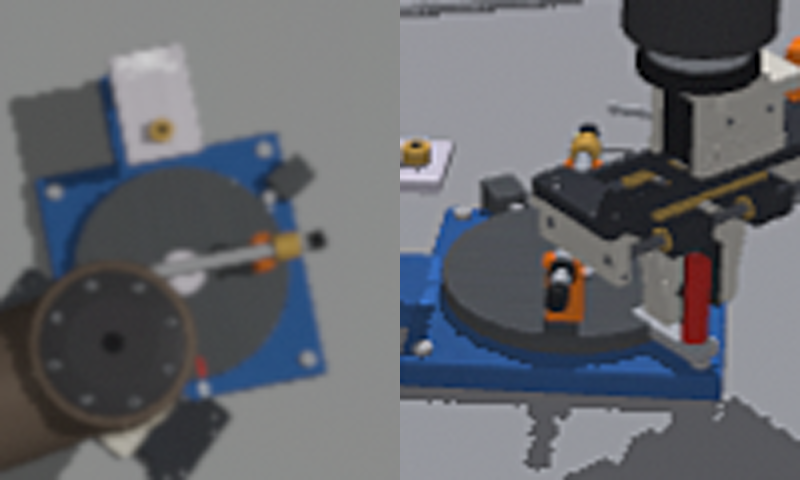

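The red mark at (202,368) meets the white mark at (203,388), so the top looks nearly or fully home. I'll push a little more; a steep force rise would mean it's at the stop.

Call:
{"name": "play_rows", "arguments": {
  "commands": [
    [[0,0.1,0,0,0,0.5,0.3],[0,0.2,0,0,0,1,0.3],[0,0.2,0,0,0,1,0.3],[0,0.2,0,0,0,1,0.3]]
  ]
}}

```text
clock: 7.25
tool_pos: [0.4803, -0.021, 0.0604]
orientation: [-179.8, -0.0, 143.4]
force: [-0.1, -12.4, 1.9]
opening: 0.0262
gripper_force: 5.3
```

Force rose to 12 N without motion, so the top is at its stop. I'll back off to slack and lift away.

Call:
{"name": "play_rows", "arguments": {
  "commands": [
    [[0,-0.3,0,0,0,0,0.35],[0,-0.5,0,0,0,0,0.45],[0,-0.5,0,0,0,0,0.45],[0,-0.5,0,0,0,0,0.45],[0,-0.5,-2,0,0,0,0.45],[0,-0.5,-5,0,0,0,0.45],[0,-0.5,-8,0,0,0,0.45],[0,-0.5,-12,0,0,0,0.6],[-8,-4,-12,0,0,0,0.6],[-14,-8,-12,0,0,0,0.6],[-14,-8,-12,0,0,0,0.6],[-14,-8,-12,0,0,0,0.6]]
  ]
}}

```text
clock: 8.25
tool_pos: [0.5475, -0.1685, 0.1811]
orientation: [179.9, 0.1, 143.4]
force: [0.7, 1.4, -0.3]
opening: 0.0523
gripper_force: 0.0
```

```bash
python3 - <<'E'
from mv import *
o=get_obs();print(o['force'],o['opening'],o['tool_pos'],o['joint_pos'])
s=snapshot("top");crop(s,310,100,110,110,5,"pics/t6.png")
E
```

```text
[ 0.69885592  1.36125841 -0.31138055] 0.05231866268609274 [ 0.54745175 -0.16851411  0.18109195] [ 2.45130459e+00  1.29051764e+01 -1.62788464e+01 -4.41696435e-03
 -6.07188834e+01 -1.29011811e+02]
```

View pics/t6.png

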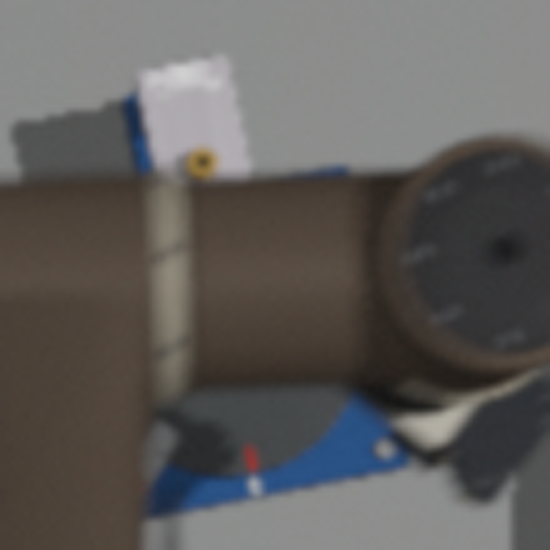

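The red mark at (251,460) meets the white mark at (254,486), so the top stayed home. I'll compute the rod grasp from the collar position in the previous picture, (287,245) and cap (316,240), turning the other way because joint 6 is near its limit.

```bash
python3 - <<'E'
from mv import *
s=snapshot("top")
g=lambda u,v:((u+.5)/4-.5+310,(v+.5)/4-.5+100)
P=np.array([.578,-.0908]);az=np.radians(-77.3);d=np.array([np.cos(az),np.sin(az)])
for n,q,z,r in(('col',g(287,245),.083,.086),('cap',g(316,240),.08,.11),('crad',g(263,252),.082,.065),('barer',g(215,261),.083,None)):
    w=px2w(s,q,z)[:2]-P;print(n,w@d,w@[-d[1],d[0]],r)
for q in ((251,460),(254,486)):
    w=px2w(s,((q[0]+.5)/5-.5+310,(q[1]+.5)/5-.5+100),.036)[:2]-P;print(np.degrees(np.arctan2(w[1],w[0]))%360)
b=P+.019*d;print(b,rel([*b,.15],192.7),rel([*b,.0615],192.7))
E
```

```text
col 0.08158344988678266 0.0035163055015545058 0.086
cap 0.10572340856450507 0.0030163255015347233 0.11
crad 0.061666984975826705 0.0020513530881121913 0.065
barer 0.02229388115078994 0.002744311181584512 None
190.60121370588632
189.96887951886686
[ 0.58217708 -0.10933516] (array([0.89, 6.95, 2.99]), array([-3.0000e-02, -3.0000e-02, -1.3951e+02])) (array([ 0.89,  6.95, 11.84]), array([-3.0000e-02, -3.0000e-02, -1.3951e+02]))
```

Call:
{"name": "play_rows", "arguments": {
  "commands": [
    [[1,1,0,0,0,-7,0.6],[1,2,0,0,0,-14,0.6],[1,3,0,0,0,-21,0.6],[1,4,0,0,0,-28,0.6],[1,5,0,0,0,-35,0.6],[1,6,0,0,0,-42,0.6],[1,7.3,0,0,0,-49,0.6],[1,7.3,0,0,0,-56,0.6],[1,7.3,0,0,0,-63,0.6],[1,7.3,0,0,0,-70,0.6],[1,7.3,0,0,0,-77,0.6],[1,7.3,0,0,0,-84,0.6],[1,7.3,0,0,0,-91,0.6],[1,7.3,0,0,0,-98,0.6],[1,7.3,0,0,0,-105,0.6],[1,7.3,0,0,0,-112,0.6],[1,7.3,1,0,0,-119,0.6],[1,7.3,2,0,0,-126,0.6],[1,7.3,3,0,0,-133,0.6],[1,7.3,3,0,0,-139.5,0.6]]
  ]
}}

```text
clock: 10.02
tool_pos: [0.5804, -0.1016, 0.1484]
orientation: [179.8, 0.1, -76.8]
force: [-0.3, 0.2, 0.0]
opening: 0.0523
gripper_force: 0.0
```

```bash
python3 -c "
from mv import *
print(rel([.5835,-.106,.062],192.7),get_obs()['joint_pos'].round(0))
t=snapshot('side');crop(t,230,100,130,110,5,'pics/s7.png')"
```

```text
(array([ 0.51, -0.22,  8.64]), array([0.16, 0.07, 0.53])) [  9.  16. -16.  -0. -58.   4.]
```

View pics/s7.png

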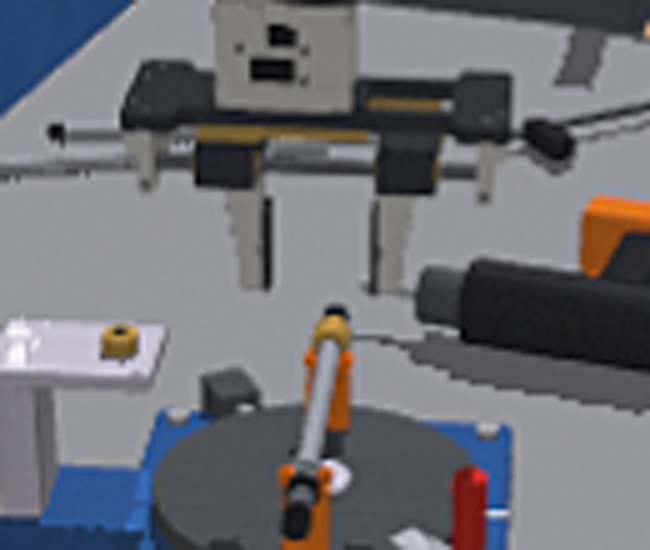

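The open fingers straddle the rod, with tips at (258,285) and (388,290) and the rod between at about (322,400). The rod still lies in both cradles. I'll descend and close gradually.

Call:
{"name": "play_rows", "arguments": {
  "commands": [
    [[0.5,-0.2,1,0,0,0.5,0.5],[0.5,-0.2,3,0,0,0.5,0.5],[0.5,-0.2,5,0,0,0.5,0.5],[0.5,-0.2,7,0,0,0.5,0.5],[0.5,-0.2,8.6,0,0,0.5,0.5],[0.5,-0.2,8.6,0,0,0.5,0.4],[0.5,-0.2,8.6,0,0,0.5,0.3],[0.5,-0.2,8.6,0,0,0.5,0.2],[0.5,-0.2,8.6,0,0,0.5,0.2],[0.5,-0.2,8.6,0,0,0.5,0.2],[0.5,-0.2,8.6,0,0,0.5,0.2]]
  ]
}}

```text
clock: 10.98
tool_pos: [0.5853, -0.1067, 0.0655]
orientation: [-179.9, -0.0, -77.6]
force: [-0.4, 0.4, 0.7]
opening: 0.0181
gripper_force: 0.0
```

```bash
python3 -c "
from mv import *
o=get_obs();print(rel([.5835,-.106,.062],192.7),o['force'],o['moment'],o['opening'],o['gripper_force'])"
```

```text
(array([-0.11,  0.16,  0.35]), array([-0.1 , -0.01, -0.35])) [-0.42941348  0.3738496   0.67830892] [-0.00812496  0.1575887  -0.01338367] 0.01812101352117278 0.0
```

Call:
{"name": "play_rows", "arguments": {
  "commands": [
    [[0,0,0.3,0,0,0,0.18],[0,0,0.3,0,0,0,0.165],[0,0,0.3,0,0,0,0.165],[0,0,0.3,0,0,0,0.165]]
  ]
}}

```text
clock: 11.32
tool_pos: [0.5838, -0.107, 0.0614]
orientation: [179.9, 0.0, -77.6]
force: [-3.4, -1.3, 2.2]
opening: 0.0147
gripper_force: 1.9
```

The rod presses the robot-side finger, so I'll shift 1.5 mm that way and close.

Call:
{"name": "play_rows", "arguments": {
  "commands": [
    [[0,0.15,0,0,0,0,0.165],[0,0.15,0,0,0,0,0.165],[0,0.15,0,0,0,0,0.165]]
  ]
}}

```text
clock: 11.57
tool_pos: [0.5837, -0.107, 0.0617]
orientation: [-179.9, -0.0, -77.6]
force: [-0.3, -0.2, 0.9]
opening: 0.0148
gripper_force: 0.1
```

Force is gone and the rod is centred. Closing fully.

Call:
{"name": "play_rows", "arguments": {
  "commands": [
    [[0,0,0,0,0,0,0.14],[0,0,0,0,0,0,0.1],[0,0,0,0,0,0,0.05],[0,0,0,0,0,0,0],[0,0,0,0,0,0,0],[0,0,0,0,0,0,0],[0,0,0,0,0,0,0]]
  ]
}}

```text
clock: 12.15
tool_pos: [0.5826, -0.1073, 0.0615]
orientation: [179.9, 0.0, -77.6]
force: [-5.6, -1.5, 4.1]
opening: 0.0107
gripper_force: 30.0
```

Call:
{"name": "play_rows", "arguments": {
  "commands": [
    [[0,0,-0.2,0,0,0,0],[0,0,-0.5,0,0,0,0],[0,0,-1,0,0,0,0],[0,0,-1.7,0,0,0,0],[0,0,-2.5,0,0,0,0],[0,0,-3.3,0,0,0,0],[0,0,-4.1,0,0,0,0],[0,0,-4.9,0,0,0,0],[0,0,-5.7,0,0,0,0],[0,0,-6.5,0,0,0,0],[0,0,-7.3,0,0,0,0],[0,0,-8.1,0,0,0,0],[0,0,-8.9,0,0,0,0],[0,0,-9.7,0,0,0,0],[0,0,-10.4,0,0,0,0],[0,0,-11,0,0,0,0],[0,0,-11.5,0,0,0,0],[0,0,-11.8,0,0,0,0],[0,0,-12,0,0,0,0],[0,0,-12,0,0,0,0]]
  ]
}}

```text
clock: 13.82
tool_pos: [0.5834, -0.1071, 0.1819]
orientation: [-180.0, -0.0, -77.6]
force: [-0.5, -0.1, -2.6]
opening: 0.0107
gripper_force: 30.0
```

Call:
{"name": "play_rows", "arguments": {
  "commands": [
    [[0,0,0,0,0,0,0],[0,0,0,0,0,0,0],[0,0,0,0,0,0,0],[0,0,0,0,0,0,0],[0,0,0,0,0,0,0],[0,0,0,0,0,0,0],[0,0,0,0,0,0,0],[0,0,0,0,0,0,0],[0,0,0,0,0,0,0],[0,0,0,0,0,0,0],[0,0,0,0,0,0,0],[0,0,0,0,0,0,0],[0,0,0,0,0,0,0],[0,0,0,0,0,0,0],[0,0,0,0,0,0,0],[0,0,0,0,0,0,0],[0,0,0,0,0,0,0],[0,0,0,0,0,0,0],[0,0,0,0,0,0,0],[0,0,0,0,0,0,0]]
  ]
}}

```text
clock: 15.48
tool_pos: [0.5832, -0.1071, 0.1815]
orientation: [180.0, -0.0, -77.6]
force: [-0.0, 0.8, -2.1]
opening: 0.0115
gripper_force: 30.0
```

I've used my picture allowance, so I'll check levelness and the handle's place with image code.

```bash
python3 - <<'E'
from mv import *
t=snapshot("side");im=t["frame"].astype(int);prev=cv2.imread("pics/s7.png")[:,:,::-1].astype(int)
red=lambda a:(a[...,0]>130)&(a[...,1]<60)&(a[...,2]<60)
y,x=np.nonzero(red(im[100:210,230:360]));print('red now',x.mean()+230,y.min()+100)
y,x=np.nonzero(red(prev));print('red then',x.mean()/5+230,y.min()/5+100)
az=np.radians(-77.5);d=np.array([np.cos(az),np.sin(az),0]);B=np.array([.5833,-.1071,.2005])
for dz in(-5,0,5):
    k=d+[0,0,np.tan(np.radians(dz))]
    print(dz,'collar',w2px(t,B+k*.067)[0].round(1),'ring',w2px(t,B-k*.100)[0].round(1),'endcap',w2px(t,B-k*.128)[0].round(1))
h=cv2.cvtColor(t["frame"],cv2.COLOR_RGB2HSV)[110:210,260:350]
m=(h[...,0]>14)&(h[...,0]<28)&(h[...,1]>110)&(h[...,2]>90);n,l,st,c=cv2.connectedComponentsWithStats(m.astype('uint8'));print([(st[i,4],(c[i]+[260,110]).round(1)) for i in range(1,n) if st[i,4]>4])
m=(h[...,2]<40);n,l,st,c=cv2.connectedComponentsWithStats(m.astype('uint8'));print([(st[i,4],(c[i]+[260,110]).round(1)) for i in range(1,n) if st[i,4]>8])
E
```

```text
red now 324.0625 193
red then 321.71404255319146 143.6
-5 collar [294.6 130.3] ring [288.8 151.7] endcap [287.7 155.8]
0 collar [294.6 128.3] ring [288.8 155. ] endcap [287.7 160.1]
5 collar [294.6 126.3] ring [288.8 158.3] endcap [287.7 164.4]
[(np.int32(76), array([291.8, 113.1])), (np.int32(18), array([293.8, 126.2]))]
[(np.int32(125), array([299., 111.])), (np.int32(75), array([281.9, 119.5])), (np.int32(80), array([302.1, 119.9])), (np.int32(44), array([339.2, 127.7])), (np.int32(11), array([296., 134.])), (np.int32(10), array([290. , 134.5])), (np.int32(13), array([289.7, 153. ])), (np.int32(384), array([335.4, 163.3])), (np.int32(32), array([288.4, 159.9]))]
```

Ring and collar spacing match a level rod (26.8 px against 26.7 predicted), the end cap is within 0.2 px, and the handle top is still at (324,193).

```bash
python3 -c "
from plant import *
print(close_job())"
```

```text
the job is handed in; nothing more can be done
None
```

The top is turned to its stop, and the rod is held level and still about 12 cm above its cradle. I handed the job in at about 15.5 s on the robot's clock, and no verdict came back.

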